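Breakfast toast: load two slots in order and hold the toaster lever at its third click

ROBOT

A 6-joint arm with a two-finger parallel gripper is mounted at the origin on the work surface. World frame = base frame: x ahead of the robot, y to its left, z up, the work surface at z = 0. Lengths are in m, angles in rad, forces in N, time in s.
With the tool pointing down it reaches from about 0.325 to 1 m from the base axis. Payload 5.1 kg.
Tool frame: the origin (TCP) lies on the front face of the gripper's body, between the roots of the fingers; the fingertips stand 73 mm ahead of it and the grasp point (between the pads) lies 54 mm ahead of it; z points along the fingers, y is the line along which they close (so a half turn about z gives the same grasp; the last joint's range is limited). The gripper opens to 85 mm and grips with 20 to 120 N. Pads are 22 mm wide; open, the fingers measure 114 mm over their backs; the gripper's body (76 mm by 85 mm) begins 54 mm behind the grasp point. The pads swing forward as they close: fully open they stand 13 mm farther back than shut.
Start: joints at [-1.36, 0.124, 1.65, -0, 1.367, -0.083], TCP at [0.188, -0.622, 0.304] pointing down, gripper open.
Joint ranges: [-2.61, 2.61], [-1.02, 2.33], [0.03, 2.71], [-1.35, 4.49], [0.32, 2.68], [-2.91, 2.91]. Speed limits (rad/s): [2.57, 2.57, 3.14, 3.14, 3.14, 3.14].

INTERFACE

Orientations are given as a rotation vector (axis times angle).
In Python, from rig import manip, viewer gives the robot as it stands. Calls block until the motion is done:
- manip.movep(position, orientation): joint-space move of the TCP to a pose.
- manip.servo_line(position, vel=0.15, rotation=None, stop_force=None): straight line of the TCP; rotation=None keeps the orientation; vel is the mean speed in m/s. With stop_force (N) it stops when the force on the tool has changed by that much, and returns True; else False.
- manip.movej(angles): joint-space move.
- manip.gripper_to(opening, strength=None): opening from 0.0 (shut) to 1.0 (fully open); strength is the grip in N (None keeps the last); returns when the fingers have stopped.
- manip.wait(seconds).
- manip.solve_ik(position, orientation): joint angles nearest the present ones, or None.
- manip.read_state(): the state.
- viewer.read_camera(name): name is "scene" or "side" or "wrist"; returns a dict with "img" (384x512x3 uint8, red, green, blue), "z_map" (384x512 float32, m along the optical axis (not along the pixel's ray), 0 where there is no reading), "intrinsics" (3x3 intrinsics, pixels), "rvec" (rotation vector, rad) and "tvec" (3), from world to camera coordinates, as OpenCV has them. Camera axes: x right, y down, z forward; pixel columns grow to the right and rows downward; lengths in m; the calibration is good to about 2 mm. A picture is of the moment at which its call begins.
A pose or a line that the arm cannot do raises manip.MotionError and nothing moves.
- manip.close_job(): hands the job in; it is judged then, once.
The state is a dict: "clock": time; "joint_pos": joint angles; "joint_vel": joint speeds; "joint_efforts": joint torques, N m; "position": TCP position; "orientation": TCP orientation; "force": force on the tool from outside, world axes, zero at the start; "ft_torque": the same for the moment, N m; "gripper_width": opening from 0.0 (shut) to 1.0 (fully open); "grip_force": force on a finger pad.
Only numpy, scipy, OpenCV 4.12 (cv2) and the standard library are available. Lean on these libraries where they do the work, as an engineer would, in place of code of your own. Each camera call takes 0.05 s, during which the arm holds its last target. There are 200 camera calls.

TASK

Put the toast on: take the brown slice from the toast rack and stand it in toaster slot 1 (one dot), then stand the white slice in slot 2 (two dots), letting each rest on the toaster's bread carrier. Then press the toaster's spring-loaded lever down with your fingertips, past its first two clicks to the third, so that both slices sink inside, and keep holding it down: its magnet catch will not take over until I switch the power on, so finish while still pressing the lever at the third click. Leave the dark rye slice in the rack and the other breakfast things where they are.

Things in the scene. Friction and masses are not known exactly. Their poses are not given: they have to be found in the camera images.
- toaster: Cream two-slot toaster, fixed: 280 long (its x) x 170 wide (y) x 190 mm high. Origin: centre of underside, on the counter. Lever on the -x end face. Slots run along x at y = +30 (slot 1) and -30 mm (slot 2), openings 150 x 26 mm. Lever up, the carrier floor in the slots is 125 mm above the counter: a slice standing there ends at 230 mm, 40 mm proud of the top. The floor sinks with the lever.
- slot1 (a point): Centre of the opening of slot 1, level with the toaster's top (190 mm above the counter); axes as the toaster's. Marked by one black dot on the steel deck at the lever end.
- slot2 (a point): Centre of the opening of slot 2, same height and axes; marked by two black dots at the lever end.
- lever (a joint): Lever travel straight down, m: 0 = up (rest), end stop 0.057. Clicks at 0.017 (crumpet height), 0.035 (bagel height) and 0.052 (third, full depth). A spring pushes it up with 6 to 10 N; each click adds or takes up to about 3 N. The power is off, so nothing latches: let go, it springs back up.
- lever_top (a point): Centre of the flat top of the black lever knob on the toaster's -x end; moves with the lever (157 mm above the counter when up, 105 at the third click). Knob 38 mm along the toaster's x, 46 along y, 14 thick. This point is 31 mm out from the end face, which rises 33 mm above it (85 at the third click): a hand leaning back about 35 degrees, away from the toaster, clears it.
- rack: Toast rack, fixed: oak base 105 (its x) x 165 (its y) x 12 mm with three pairs of brass hoops 57 mm high. Origin: centre of underside. Bays at y = -52, 0 and +52 mm hold one upright slice each, its thickness along the rack's y; which slice is in which bay varies.
- brown_mid (a point): Centre of the brown (wholemeal) slice: 96 wide (its x) x 15 thick (its y) x 105 mm high (its z, up), 35 to 70 g, rigid. It stands upright in the rack, its centre 64.5 mm and its top edge 117 mm above the counter; the top 60 mm are free of the wires. Grip across the thickness.
- white_mid (a point): Centre of the white slice; same size and axes as the brown one.
- rye_mid (a point): Centre of the very dark rye slice; same size; it stays in the rack.
- plate: White plate, 180 mm across, 18 mm high; leave alone. Origin under its centre.
- mug: Blue mug, 80 mm across, 92 mm high; leave alone. Origin under its centre.
- jam: Red jam jar, 66 mm across, 85 mm high; leave alone. Origin under its centre.
- honey: Amber honey jar, 60 mm across, 100 mm high; leave alone. Origin under its centre.
- mill: Wooden pepper mill, 52 mm across, 142 mm high; leave alone. Origin under its centre.
- eggcup: White egg cup with a brown egg, 50 mm across, 81 mm high; leave alone. Origin under its centre.
- spoon: Brass teaspoon lying on the counter, 150 mm long; leave alone. Origin under its middle.

How it is judged:
By the outcome, as a careful person would: the job done as asked, in the order asked, and still so for the second after the job is handed in, while the arm keeps its last pose, push and grip.
It also fails if it takes over 67 s, if anything falls off the work surface, if the arm or the gripper's body presses on something with over 40 N, if the wrist force passes 120 N, or if a joint passes its speed limit or range.

## Working session

There is one attempt and no reset: what is moved stays moved. The work goes in short steps, each a Python script; the robot and the scene stay as the last script left them, time stands still between calls to the robot, and variables do not carry over. Pictures are saved under pics/ and viewed, at most 10 in all, crops included, and the job is handed in when it is done.

```bash
ls; mkdir -p pics
python3 - <<'E'
from rig import manip, viewer
import cv2,numpy as np
a=[]
for n in ("scene","side"):
    c=viewer.read_camera(n); np.savez(f"pics/{n}.npz",**c)
    a.append(c["img"][:,:,::-1]); print(n,c["intrinsics"][0],c["rvec"],c["tvec"])
    cv2.imwrite(f"pics/{n}0.png",cv2.resize(c["img"][:,:,::-1],(800,600)))
s=manip.read_state(); print(s)
E
```

```text
pics
scene [348.67859668   0.         251.10696499] [ 0.79455271  2.53953305 -1.17107978] [ 0.39619201 -0.0982813   1.39020839]
side [367.36865885   0.         262.67954851] [ 0.40241112 -2.84870377  0.9872667 ] [0.50474418 0.15493789 1.08944469]
{'clock': 0.1, 'joint_pos': array([-1.35961419e+00,  1.24461535e-01,  1.65152367e+00,  1.54058948e-05,
        1.36742332e+00, -8.25790685e-02]), 'joint_vel': array([ 0.0020897 , -0.00160511, -0.00204434, -0.00149277,  0.00062621,
       -0.00202562]), 'joint_efforts': array([ 7.61112551e-04, -4.24932504e+01, -3.66654038e+01, -1.23709401e-04,
        3.91973765e-03, -2.04774028e-05]), 'position': array([ 0.18811594, -0.62177367,  0.30276991]), 'orientation': array([-3.10597246e+00, -4.59511430e-01,  1.59545462e-04]), 'force': array([-0.24440458, -0.20997903,  0.06340434]), 'ft_torque': array([-0.04056659,  0.05570819,  0.01069368]), 'grip_force': 0.0, 'gripper_width': 0.9985356216729134}
```

View pics/scene0.png

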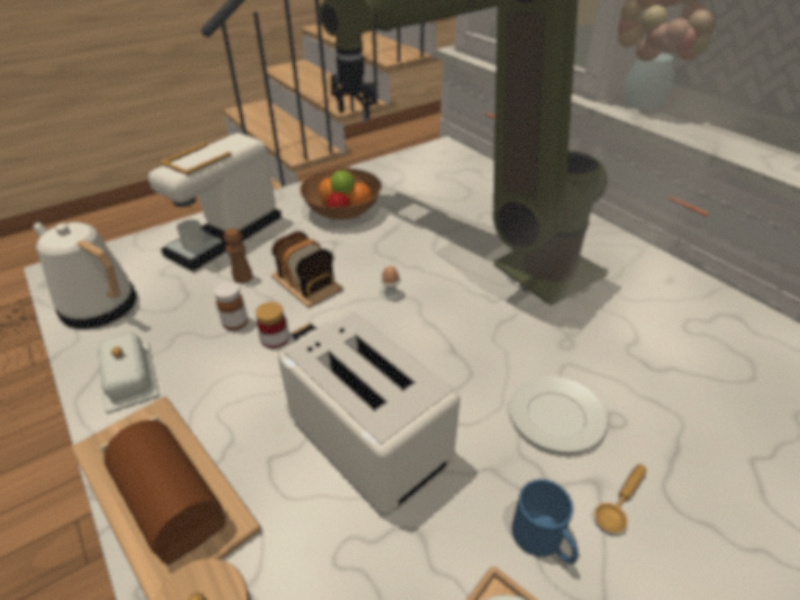

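View pics/side0.png

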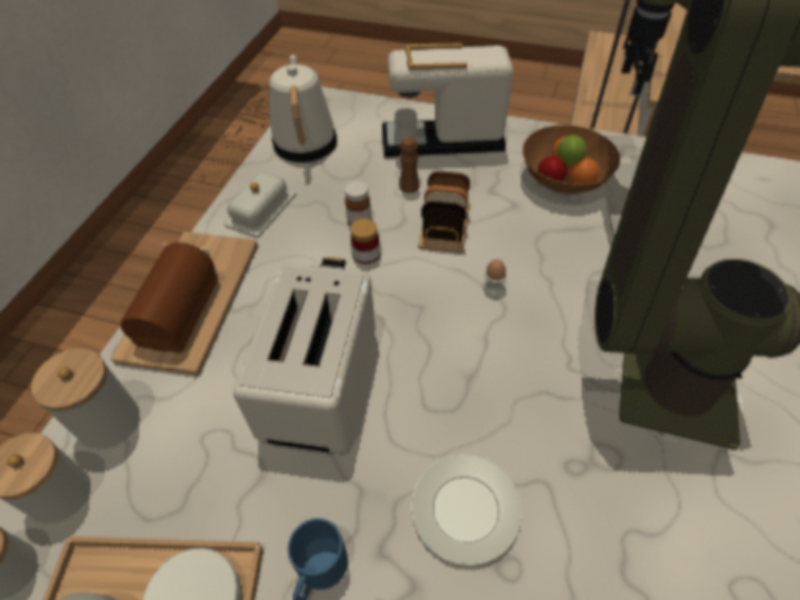

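The scene view (800-px scale) shows the toaster deck around (370,375), with the one-dot slot at the right (342,330), the two-dot slot at the left and the lever at (303,330). The rack is at (305,270), with rye nearest and brown farthest. The side view agrees: rack at (445,215), lever at (333,262), jam at (365,240) near the lever.

```bash
cat > h.py <<'E'
import cv2,numpy as np
def cloud(c):
    K=c["intrinsics"];R=cv2.Rodrigues(c["rvec"])[0];z=c["z_map"]
    v,u=np.mgrid[:z.shape[0],:z.shape[1]]
    p=np.stack([(u-K[0,2])/K[0,0]*z,(v-K[1,2])/K[1,1]*z,z],-1)
    w=(p-c["tvec"])@R; w[z<=0]=np.nan
    return w
def ray(c,u,v,h):
    K=c["intrinsics"];R=cv2.Rodrigues(c["rvec"])[0]
    d=np.array([(u-K[0,2])/K[0,0],(v-K[1,2])/K[1,1],1])@R; o=-np.asarray(c["tvec"])@R
    return o+d*(h-o[2])/d[2]
E
python3 - <<'E'
from h import *
for n in("scene","side"):
    c=dict(np.load(f"pics/{n}.npz")); w=cloud(c); 
    print(n,"cam",-np.asarray(c["tvec"])@cv2.Rodrigues(c["rvec"])[0])
    pts={"scene":{"lever":(303,330),"deck":(300,355),"rackfront":(318,265),"brown":(290,245),"jam":(270,310),"honey":(230,292),"mill":(235,238),"egg":(390,275),"counter":(420,320)},
     "side":{"lever":(333,262),"deck":(300,375),"rack":(445,210),"brown":(448,180),"jam":(364,230),"egg":(496,270),"mill":(408,145),"counter":(450,330)}}[n]
    for k,(u,v) in pts.items(): print(k,w[int(v*.64),int(u*.64)].round(3))
    # deck
    m=(abs(w[...,2]-.19)<.006); 
    nl,L,s,ce=cv2.connectedComponentsWithStats(m.astype(np.uint8)); i=1+np.argmax(s[1:,4]); 
    P=w[L==i]; r=cv2.minAreaRect(P[:,:2].astype(np.float32)); print("deck",r,P[:,2].mean(),cv2.boxPoints(r).round(3).tolist())
E
```

```text
scene cam [0.94799978 0.70543359 0.838431  ]
lever [0.68  0.    0.156]
deck [0.724 0.09  0.191]
rackfront [ 0.522 -0.246  0.092]
brown [ 0.542 -0.35   0.099]
jam [ 0.68  -0.17   0.085]
honey [ 0.729 -0.258  0.102]
mill [ 0.654 -0.401  0.133]
egg [ 0.393 -0.139  0.07 ]
counter [ 0.38  -0.039 -0.   ]
deck ((0.6549021005630493, 0.1808369755744934), (0.16357319056987762, 0.2733958661556244), 7.403042793273926) 0.1900277960950145 [[0.5559999942779541, 0.3059999942779541], [0.5910000205039978, 0.03500000014901161], [0.7540000081062317, 0.0560000017285347], [0.7179999947547913, 0.3269999921321869]]
side cam [0.32276528 0.67047911 0.95495681]
lever [0.677 0.004 0.154]
deck [0.624 0.271 0.188]
rack [ 0.521 -0.244  0.106]
brown [ 0.538 -0.343  0.105]
jam [ 0.68  -0.16   0.081]
egg [ 0.383 -0.135  0.073]
mill [ 0.649 -0.404  0.138]
counter [ 0.445 -0.013 -0.002]
deck ((0.6546515822410583, 0.1829393208026886), (0.16014744341373444, 0.26751044392585754), 8.195637702941895) 0.1874043931198926 [[0.5559999942779541, 0.30399999022483826], [0.593999981880188, 0.039000000804662704], [0.753000020980835, 0.06199999898672104], [0.7149999737739563, 0.3269999921321869]]
```

Run:
```python
from rig import manip, viewer
from h import *
def shot(n):
    c=viewer.read_camera("wrist"); np.savez(f"pics/{n}.npz",**c)
    w=cloud(c); print(n,"cam",(-np.asarray(c["tvec"])@cv2.Rodrigues(c["rvec"])[0]).round(3),manip.read_state()["clock"])
    return c["img"][:,:,::-1]
manip.movep([0.53,-0.28,0.40],[np.pi,0,0]); a=shot("w_rack")
manip.movep([0.66,0.13,0.45],[np.pi,0,0]); b=shot("w_toast")
cv2.imwrite("pics/w1.png",cv2.resize(np.hstack([a,b]),(800,300)))
```

```text
w_rack cam [ 0.613 -0.28   0.469] 1.9417
w_toast cam [0.744 0.129 0.519] 3.5833
```

View pics/w1.png

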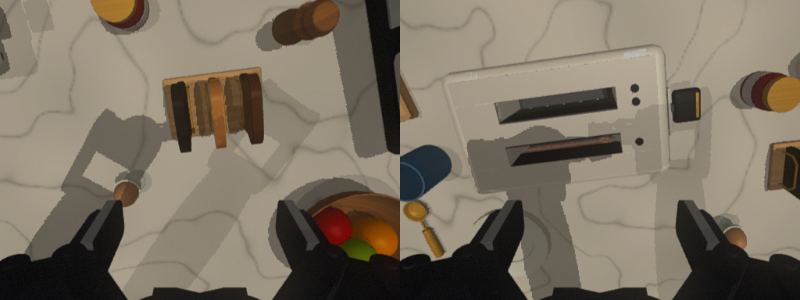

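The left picture (800x300) shows the rack: rye at (182,112), white with its pale golden crust at (217,112), brown at (255,110). The right picture shows the toaster: the two-dot slot is at (557,105), the one-dot slot at (565,150) and the lever knob at (686,105).

Run:
```python
from h import *
c=dict(np.load("pics/w_rack.npz")); w=cloud(c); img=c["img"]
m=((w[...,2]>.100)&(w[...,2]<.125)&(abs(w[...,0]-.53)<.1)&(abs(w[...,1]+.3)<.1)).astype(np.uint8)
nl,L,s,ce=cv2.connectedComponentsWithStats(m)
for i in range(1,nl):
    if s[i,4]<80: continue
    P=w[L==i]; r=cv2.minAreaRect(P[:,:2].astype(np.float32))
    print("slice",s[i,4],ce[i].round(),"rgb",img[L==i].mean(0).round(),"ctr",np.round(r[0],4),np.round(r[1],4),r[2],"z",np.percentile(P[:,2],[5,50,95]).round(4))
m=((abs(w[...,2]-.012)<.006)&(abs(w[...,0]-.53)<.12)&(abs(w[...,1]+.3)<.12)&(img[...,0]>1.25*img[...,2].astype(float)))
P=w[m]; r=cv2.minAreaRect(P[:,:2].astype(np.float32)); print("base",r,m.sum())
c=dict(np.load("pics/w_toast.npz")); w=cloud(c); img=c["img"]; g=img.max(2)
P=w[abs(w[...,2]-.19)<.005]; r=cv2.minAreaRect(P[:,:2].astype(np.float32)); print("deck",r,np.median(P[:,2]))
d=(abs(w[...,2]-.155)<.008)&(abs(w[...,0]-.68)<.06)&(w[...,1]<.035)&(w[...,1]>-.04)
P=w[d]; print("lever",cv2.minAreaRect(P[:,:2].astype(np.float32)),np.median(P[:,2]),d.sum())
deck=np.zeros(g.shape,np.uint8); deck[abs(w[...,2]-.19)<.006]=1
hull=cv2.convexHull(np.argwhere(deck)[:,::-1].astype(np.int32)); H=cv2.fillConvexPoly(np.zeros_like(deck),hull,1)
for nm,mm in (("holes",(H>0)&(~(w[...,2]>.180))),("dots",(H>0)&(g<60)&(w[...,2]>.18))):
    nl,L,s,ce=cv2.connectedComponentsWithStats(mm.astype(np.uint8))
    for i in range(1,nl):
        if s[i,4]<15: continue
        q=np.argwhere(L==i)[:,::-1]; X=np.array([ray(c,u,v,.19)[:2] for u,v in q])
        print(nm,s[i,4],ce[i].round(),X.mean(0).round(4),cv2.minAreaRect(X.astype(np.float32)))
```

```text
slice 1423 [327. 141.] rgb [64. 42. 27.] ctr [ 0.5388 -0.357 ] [0.095  0.0156] 6.995980739593506 z [0.1028 0.1152 0.1172]
slice 1247 [279. 146.] rgb [133.  84.  42.] ctr [ 0.5321 -0.306 ] [0.0945 0.0162] 7.155126094818115 z [0.1046 0.1155 0.1173]
slice 1279 [231. 153.] rgb [40. 33. 26.] ctr [ 0.5258 -0.2545] [0.0947 0.0152] 7.222128391265869 z [0.1038 0.1154 0.1172]
base ((0.5456089377403259, -0.32571691274642944), (0.13558267056941986, 0.2312183976173401), 23.405010223388672) 4593
deck ((0.656134843826294, 0.17894212901592255), (0.1595170646905899, 0.2696256637573242), 7.2973761558532715) 0.18943909273850654
lever ((0.6772191524505615, 0.011405907571315765), (0.046263184398412704, 0.03995491936802864), 6.353976249694824) 0.1559355762013502 1547
holes 3812 [201. 133.] [0.6862 0.1818] ((0.6862496733665466, 0.1825105845928192), (0.025722991675138474, 0.1487472504377365), 8.08664608001709)
holes 3010 [211. 191.] [0.6276 0.1743] ((0.6278823614120483, 0.17493723332881927), (0.024261340498924255, 0.1483362913131714), 7.855836868286133)
dots 68 [300. 112.] [0.7057 0.0869] ((0.70568758249282
[... 258 characters left out ...]
0.673 0.182] ((0.6731316447257996, 0.181057870388031), (0.0025951967108994722, 0.14721029996871948), 7.430281639099121)
dots 184 [213. 179.] [0.64   0.1714] ((0.6402152180671692, 0.16941316425800323), (0.0018192186253145337, 0.11279736459255219), 7.323322296142578)
dots 63 [306. 181.] [0.6384 0.0782] ((0.6380746960639954, 0.07819726318120956), (0.008537369780242443, 0.00803906936198473), 2.4217944145202637)
dots 27 [147. 187.] [0.6315 0.2387] ((0.6315186619758606, 0.23866400122642517), (0.0011758264154195786, 0.02278846874833107), 7.319918632507324)
dots 358 [211. 203.] [0.615  0.1744] ((0.6151812076568604, 0.17383669316768646), (0.0031970245763659477, 0.1470664143562317), 7.589075565338135)
```

```bash
cat >> h.py <<'E'
from scipy.spatial.transform import Rotation as Ro
A=np.deg2rad(7.3); TX=np.array([-np.sin(A),np.cos(A),0]); TY=np.array([-np.cos(A),-np.sin(A),0])
B=np.deg2rad(7.15); RY=np.array([-np.sin(B),np.cos(B),0])
SL={"brown":np.array([.5388,-.357]),"white":np.array([.5321,-.306])}
SLOT={1:np.array([.6272,.1748]),2:np.array([.6867,.1825])}
def ori(z,y): 
    z=z/np.linalg.norm(z); return Ro.from_matrix(np.stack([np.cross(y,z),y,z],1)).as_rotvec()
DN=np.array([0,0,-1.])
E
cat > pick.py <<'E'
from rig import manip, viewer
from h import *
import sys
def st(t): 
    s=manip.read_state(); print(t,"t%.1f"%s["clock"],s["position"].round(4),"F",s["force"].round(1),"w%.3f g%.1f"%(s["gripper_width"],s["grip_force"]),"j6 %.2f"%s["joint_pos"][5])
def go(name,slot,sr=1,sp=1):
    g=ori(DN,sr*RY); p=ori(DN,sp*TY); x,y=SL[name]; X,Y=SLOT[slot]
    manip.gripper_to(.42,40)
    manip.movep([x,y,.24],g); manip.servo_line([x,y,.159],.12); st("at slice")
    manip.gripper_to(0.0,40); st("gripped")
    manip.servo_line([x,y,.30],.15); st("up")
    manip.movep([X,Y,.385],p); st("over slot")
    c=viewer.read_camera("scene"); d=viewer.read_camera("side"); np.savez(f"pics/{name}_over.npz",**d)
    cv2.imwrite(f"pics/{name}_over.png",cv2.resize(np.hstack([c["img"],d["img"]])[:,:,::-1],(800,300)))
E
python3 - <<'E'
from pick import *
for s in (1,-1):
    for nm,P,o in (("rack",[*SL["brown"],.24],ori(DN,s*RY)),("slot1",[*SLOT[1],.385],ori(DN,s*TY)),("slot2",[*SLOT[2],.385],ori(DN,s*TY)),
      ("lever",[.685,-.03,.165],ori(TX*np.sin(.61)+DN*np.cos(.61),s*TY))):
        q=manip.solve_ik(P,o); print(s,nm,None if q is None else q.round(2))
E
```

```text
1 rack [-0.67  0.16  1.72  0.    1.26 -2.36]
1 slot1 None
1 slot2 None
1 lever [-0.28  0.41  1.61  0.56  1.41  2.56]
-1 rack [-0.67  0.16  1.72  0.    1.26  0.78]
-1 slot1 [ 0.19  0.09  1.55 -0.    1.5   0.06]
-1 slot2 [ 0.18  0.22  1.41 -0.    1.51  0.06]
-1 lever [-0.28  0.41  1.61  0.56  1.41 -0.58]
```

```bash
python3 -c "
from pick import *
go('brown',1,-1,-1)"
```

```text
at slice t6.9 [ 0.5393 -0.3573  0.1598] F [-0.2  0.3  0.2] w0.417 g0.0 j6 0.78
gripped t7.2 [ 0.5395 -0.3575  0.1606] F [ 0.2 -0.5  2.6] w0.168 g39.8 j6 0.78
up t8.3 [ 0.5383 -0.3566  0.2983] F [ 0.1  0.9 -1.2] w0.165 g39.2 j6 0.78
over slot t10.3 [0.6274 0.1738 0.3846] F [ 0.1  0.1 -1.4] w0.169 g39.2 j6 0.06
```

View pics/brown_over.png

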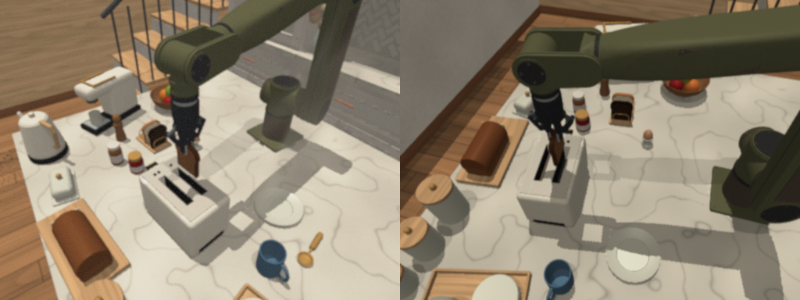

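Brown is held upright over slot 1 (near 190,160 in the left view and 557,150 in the right). I'm lowering it now.

```bash
cat >> pick.py <<'E'
def drop(slot):
    X,Y=SLOT[slot]
    print(manip.servo_line([X,Y,.345],.08,stop_force=6)); st("mouth")
    print(manip.servo_line([X,Y,.266],.04,stop_force=3)); st("down")
def release(slot,name):
    X,Y=SLOT[slot]; z=manip.read_state()["position"][2]
    manip.gripper_to(.42); st("open")
    manip.servo_line([X,Y,z+.09],.12); st("clear")
    d=viewer.read_camera("side"); np.savez(f"pics/{name}_in.npz",**d); w=cloud(d)
    c=viewer.read_camera("wrist"); np.savez(f"pics/{name}_inw.npz",**c)
    cv2.imwrite(f"pics/{name}_in.png",cv2.resize(np.hstack([c["img"],d["img"]])[:,:,::-1],(800,300)))
    w=cloud(c)
    for k in (1,2):
        v=w[...,:2]-SLOT[k]; a=v@TX[:2]; b=v@TY[:2]
        m=(abs(a)<.06)&(abs(b)<.02)&(w[...,2]>.2)&(w[...,2]<.245)
        if m.sum()>30: print("slot",k,m.sum(),"top z",np.percentile(w[m][:,2],[50,95]).round(4),"along",np.percentile(a[m],[2,98]).round(3),"across",np.percentile(b[m],[2,98]).round(3))
E
python3 -c "
from pick import *
drop(1)"
```

```text
False
mouth t11.0 [0.6272 0.1749 0.3447] F [-0.1 -0.8  1. ] w0.165 g39.2 j6 0.06
True
down t12.6 [0.6272 0.1747 0.2729] F [-1.   0.1  5.7] w0.166 g40.1 j6 0.06
```

Contact came at TCP z = 0.273, against the 0.272 expected for the carrier. I'm releasing the slice.

```bash
python3 -c "
from pick import *
release(1,'brown')"
```

```text
open t13.0 [0.6263 0.1745 0.2707] F [ 0.3 -0.2  0.4] w0.422 g0.0 j6 0.06
clear t13.9 [0.6269 0.1747 0.3618] F [ 0.1  0.9 -0.1] w0.419 g0.0 j6 0.06
slot 1 3306 top z [0.2285 0.23  ] along [-0.04   0.049] across [-0.007  0.008]
```

View pics/brown_in.png

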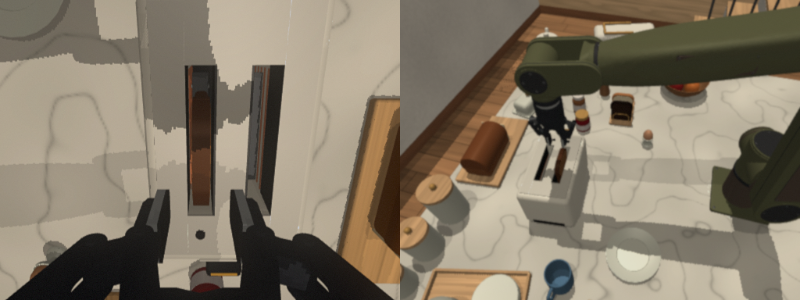

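Brown stands in slot 1 with its top at z = 0.230, next to the single dot at (200,234). White is next, carried higher so that it clears the brown slice.

Run:
```python
from pick import *
g=ori(DN,-RY); p=ori(DN,-TY); x,y=SL["white"]; X,Y=SLOT[2]
manip.movep([x,y,.36],g); manip.movep([x,y,.20],g); manip.servo_line([x,y,.159],.12); st("at")
manip.gripper_to(0.0,40); st("gripped")
manip.servo_line([x,y,.32],.15); manip.movep([.68,-.10,.43],p); manip.movep([X,Y,.43],p); st("over")
c=viewer.read_camera("scene"); d=viewer.read_camera("side")
cv2.imwrite("pics/white_over.png",cv2.resize(np.hstack([c["img"],d["img"]])[:,:,::-1],(800,300)))
w=cloud(d); im=d["img"]
for k in (1,):
    v=w[...,:2]-SLOT[k]; a=v@TX[:2]; b=v@TY[:2]; m=(abs(a)<.06)&(abs(b)<.02)&(w[...,2]>.2)&(w[...,2]<.245); print(np.percentile(w[m][:,2],95))
drop(2)
```

```text
at t16.9 [ 0.5325 -0.3063  0.1598] F [ 0.4  0.1 -0.2] w0.416 g0.0 j6 0.84
gripped t17.2 [ 0.5328 -0.3065  0.1606] F [0.7 0.1 4.1] w0.167 g39.6 j6 0.84
over t20.7 [0.6869 0.1811 0.4299] F [ 0.3 -0.3 -0.5] w0.166 g39.1 j6 0.06
0.2286926299318875
False
mouth t22.0 [0.687  0.1826 0.3461] F [ 0.2 -0.5 -0.8] w0.169 g39.1 j6 0.06
True
down t23.6 [0.6867 0.1824 0.2728] F [0.2 0.1 5. ] w0.170 g39.8 j6 0.06
```

```bash
python3 -c "
from pick import *
release(2,'white')"
```

```text
open t23.9 [0.6858 0.1823 0.2706] F [-1.1 -0.8 -0.2] w0.419 g0.0 j6 0.06
clear t24.8 [0.6864 0.1824 0.3615] F [ 0.7  0.  -0.4] w0.420 g0.0 j6 0.06
slot 1 4506 top z [0.2268 0.2299] along [-0.04   0.048] across [-0.008  0.007]
slot 2 3295 top z [0.2286 0.23  ] along [-0.04   0.049] across [-0.006  0.008]
```

View pics/white_in.png

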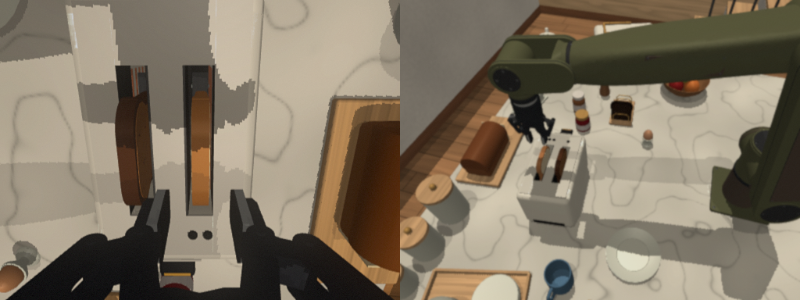

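Both slices stand in their slots with tops at 0.230: white (200,150) by the two dots, brown (133,150) beside it. Now the lever.

Run:
```python
from pick import *
t=np.deg2rad(35); d=TX*np.sin(t)+DN*np.cos(t); o=ori(d,-TY)
T=np.array([.6780,.0105,0])+TX*.006
tc=lambda z: T+[0,0,z]-.073*d
manip.movep(tc(.30)-TX*.06,o); manip.gripper_to(0.0,40); manip.movep(tc(.20),o); st("above")
print(manip.servo_line(tc(.145),.025,stop_force=3)); st("contact")
print("tip z",(manip.read_state()["position"]+.073*d)[2])
c=viewer.read_camera("scene"); e=viewer.read_camera("side")
cv2.imwrite("pics/lev.png",np.hstack([cv2.resize(i["img"][160:300,130:330][:,:,::-1],(400,280)) for i in (c,e)]))
```

```text
above t26.9 [ 0.6829 -0.0251  0.2605] F [ 1.5 -1.2 -0.2] w0.001 g0.0 j6 -0.50
True
contact t28.3 [ 0.6826 -0.0251  0.22  ] F [ 0.3 -1.2  4.2] w0.001 g2.4 j6 -0.53
tip z 0.16022354760145294
```

View pics/lev.png

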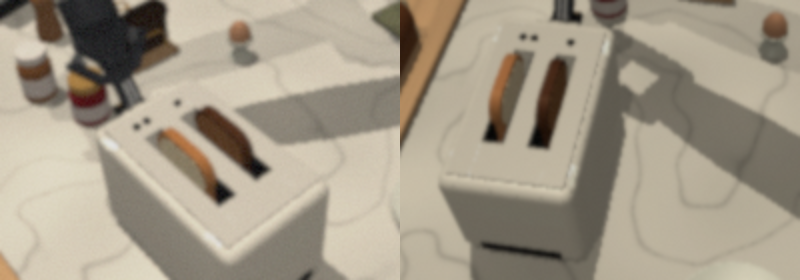

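The fingers rest on the knob (top left at 130,95 in the crop), with both slices still up. I'm pressing now and watching the force and the knob height.

Run:
```python
from pick import *
p0=np.array([.6826,-.0251,.2200])
def top():
    e=viewer.read_camera("side"); w=cloud(e); r=[]
    for k in (1,2):
        v=w[...,:2]-SLOT[k]; a=v@TX[:2]; b=v@TY[:2]
        m=(abs(a-.004)<.045)&(abs(b)<.009)&(w[...,2]>.16)&(w[...,2]<.25); r.append(np.percentile(w[m][:,2],[50,98]).round(3) if m.sum()>10 else None)
    return r
print(top())
for dz in (.01,.02,.03,.04,.044,.046,.047,.048,.049,.050,.051,.052):
    manip.servo_line(p0-[0,0,dz],.03); s=manip.read_state(); print(dz,"real %.4f"%(p0[2]-s["position"][2]),s["force"].round(1),"%.1f"%s["clock"], top() if dz in(.03,.046,.052) else "")
```

```text
[array([0.221, 0.229]), array([0.222, 0.229])]
0.01 real 0.0092 [-1.7  0.1  4.7] 28.9 
0.02 real 0.0192 [-1.6 -1.   6.5] 29.4 
0.03 real 0.0291 [-2.1 -1.2  5.1] 29.9 [array([0.195, 0.2  ]), array([0.195, 0.2  ])]
0.04 real 0.0388 [-1.8 -0.8  7.8] 30.4 
0.044 real 0.0425 [-2.1 -2.1  7.9] 30.7 
0.046 real 0.0444 [-2.  -1.2  7.9] 30.9 [array([0.181, 0.185]), array([0.18 , 0.185])]
0.047 real 0.0452 [-2.3 -0.8 10.1] 31.2 
0.048 real 0.0463 [-2.8 -2.5  8.7] 31.5 
0.049 real 0.0473 [-2.2 -2.2  8.9] 31.8 
0.05 real 0.0485 [-2.1 -0.5  7.9] 32.0 
0.051 real 0.0495 [-2.3 -1.7  8.2] 32.2 
0.052 real 0.0506 [-2.1 -1.   7.6] 32.5 [array([0.174, 0.178]), array([0.175, 0.179])]
```

Run:
```python
from pick import *
p0=np.array([.6826,-.0251,.2200])
def top():
    e=viewer.read_camera("side"); w=cloud(e); r=[]
    for k in (1,2):
        v=w[...,:2]-SLOT[k]; a=v@TX[:2]; b=v@TY[:2]
        m=(abs(a-.004)<.045)&(abs(b)<.009)&(w[...,2]>.16)&(w[...,2]<.25); r.append(np.percentile(w[m][:,2],[90,98,99.5]).round(4))
    return r
for dz in (.0525,.053,.0535,.054,.0545):
    manip.servo_line(p0-[0,0,dz],.02); manip.wait(.3); F=[]
    for _ in range(8): manip.wait(.03); F.append(manip.read_state()["force"][2])
    s=manip.read_state(); print(dz,"real %.4f"%(p0[2]-s["position"][2]),"Fz %.2f"%np.mean(F),"%.1f"%s["clock"],top())
c=viewer.read_camera("scene")
cv2.imwrite("pics/lev2.png",cv2.resize(c["img"][:,:,::-1],(640,480)))
w=cloud(viewer.read_camera("side"));v=w[...,:2]-np.array([.678,.0105]);m=(abs(v@TX[:2])<.02)&(abs(v@TY[:2])<.024)&(w[...,2]>.09)&(w[...,2]<.12); print(m.sum(),np.median(w[m][:,2]) if m.any() else None)
```

```text
0.0525 real 0.0509 Fz 8.24 33.4 [array([0.1768, 0.1777, 0.1783]), array([0.1765, 0.1777, 0.1783])]
0.053 real 0.0513 Fz 8.14 34.2 [array([0.1763, 0.178 , 0.1791]), array([0.1761, 0.1776, 0.178 ])]
0.0535 real 0.0518 Fz 8.23 35.1 [array([0.1759, 0.177 , 0.1779]), array([0.1757, 0.1772, 0.1779])]
0.054 real 0.0523 Fz 8.60 36.0 [array([0.1753, 0.1764, 0.177 ]), array([0.1751, 0.176 , 0.1764])]
0.0545 real 0.0528 Fz 8.62 36.8 [array([0.1748, 0.1759, 0.1764]), array([0.1751, 0.1764, 0.1768])]
0 None
```

View pics/lev2.png

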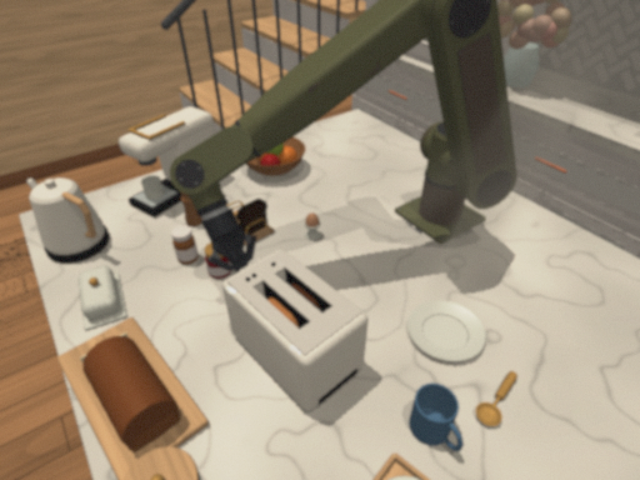

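Run:
```python
from pick import *
manip.servo_line([.6826,-.0251,.2200-.055],.02); manip.wait(.3); st("hold"); print(manip.close_job())
```

```text
hold t37.5 [ 0.6828 -0.0251  0.1667] F [-2.2 -1.7  8.3] w-0.003 g4.3 j6 -0.58
the job is handed in; nothing more can be done
None
```

The job is handed in at 37.5 s: brown is in slot 1 and white in slot 2, both sunk below the toaster's top, and the fingertips hold the lever about 53 mm down, just past the third click (estimated from slice heights and arm travel; knob not seen directly).

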